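Draw the safety bolt of the jeweller's strongbox

TASK

Unbolt the lid of the grey strongbox on the jeweller's bench: with one fingertip press the long spring catch bar down and keep it down, and with the other push the bolt's upright tab until the bolt is drawn fully out of its keeper. Then let the catch spring up again so that it locks the bolt in the drawn position. Nothing has to be gripped; leave the tin on the lid, the ring mandrel and the steel cup standing where they are.

Things in the scene. Friction and masses are not known exactly. Their poses are not given: they have to be found in the camera images.
- strongbox: Grey strongbox fixed to the bench, 150 (its x) by 230 (y) by 75 mm high, always level. Origin: centre of its underside. On its top face (75 mm up) the bolt runs along the box's y at x = +22 mm and the catch bar parallel to it at x = -25 mm. The bolt is drawn towards the box's +y, out of the keeper at its -y end. Bar end guides at y = -56 and +56 mm reach 21 mm above the top face.
- catch_top (a point): Centre of the top face of the catch bar, a steel press bar 26 mm wide (box x) and 100 mm long (box y), its top 34 mm above the box's top face when up. It goes straight down when pressed anywhere along its length, and a fingertip may slide along it. The point moves with it.
- catch (a joint): Press depth of the catch bar, m: 0 up, 0.010 on its stop. Spring: about 2 N to start, 6 N at the bottom. Its tooth holds the bolt fast unless the bar is 0.005 or more down. Bolt notches at bolt = 0, 0.015 and 0.029: let up there, the bar springs up and locks the bolt; elsewhere it stays part-way down under the bolt.
- tab_center (a point): Centre of the bolt's upright thumb tab, a plate 26 mm wide (box x), 8 mm thick (box y), 30 mm high; its top is 46 mm, the bolt bar's top 16 mm above the box's top face. It is 51 mm to the +x side of the catch bar's middle line; with the bolt shut, level with the middle of the bar's length. Push its -y face towards the box's +y. The point moves with it.
- bolt (a joint): How far the bolt is drawn, in m: 0 shut in the keeper, 0.030 against its stop fully drawn; grows towards the box's +y. Sliding friction about 2 N, no spring; it stays where it is left. A start value within 0.0015 is play in the notch.
- tin: Small round aluminium tin with a lid, 34 mm across, 30 mm high, loose on the box's lid near its -x, +y corner. Origin: centre of its underside. A bystander.
- mandrel: Steel ring mandrel, a tapering spike 122 mm high on a round foot 60 mm across, loose on the bench off the box's -y end. Origin: centre of its underside. A bystander.
- cup: Open steel cup 70 mm across and 60 mm high, loose on the bench off the box's +y end. Origin: centre of its underside. A bystander.
- keeper (a point): Top centre of the keeper, a steel bridge 29 by 16 mm over the bolt's end, 22 mm above the box's top face, 94 mm from the tab towards the box's -y. Two like bolt bridges, 10 mm long in y and 21 mm high, stand over the bolt 60 mm to the -y and 42 mm to the +y side of where the shut bolt's tab is.

How it is judged (in metres and radians):
On the way, in this order (a step that is already met when the one before it is completed fails the run):
1. a finger holds the catch bar down while the bolt is still shut (value of joint catch above 0.0045 m and value of joint bolt below 0.006 m and contact force between the fingers and catch above 0.5 N), for 0.05 s.
2. the bolt has been slid most of the way while a finger holds the catch bar down (value of joint catch above 0.0045 m and value of joint bolt above 0.02 m and contact force between the fingers and catch above 0.5 N), for 0.05 s.
At the end, for the whole second after the job is handed in: The bolt is drawn at least 27 mm of its 30 mm and at rest, the catch bar is up again (within 2 mm), and tin, mandrel and cup are where they were (15, 20 and 20 mm) (value of joint bolt above 0.027 m and value of joint catch below 0.002 m and velocity of joint bolt between -0.005 and 0.005 m/s and distance of tin from where it was at the start of the episode below 0.015 m and distance of each of mandrel, cup from where it was at the start of the episode below 0.02 m); the robot touches nothing.
It fails at once if the tin is lifted, tipped or shifted by more than 15 mm (distance of tin from where it was at the start of the episode above 0.015 m or angle between tin's own z axis and vertical above 0.5 rad).
It fails at once if the mandrel is lifted, tipped or shifted by more than 20 mm (distance of mandrel from where it was at the start of the episode above 0.02 m or angle between mandrel's own z axis and vertical above 0.5 rad).
It fails at once if the cup is lifted, tipped or shifted by more than 20 mm (distance of cup from where it was at the start of the episode above 0.02 m or angle between cup's own z axis and vertical above 0.5 rad).
It also fails if it takes over 38 s, if anything falls off the work surface, if the arm or the gripper's body presses on something with over 40 N, if the wrist force passes 120 N, or if a joint passes its speed limit or range.

ROBOT

A 6-joint arm with a two-finger parallel gripper is mounted at the origin on the work surface. World frame = base frame: x ahead of the robot, y to its left, z up, the work surface at z = 0. Lengths are in mm, angles in rad, forces in N, time in s.
With the tool pointing down it reaches from about 400 to 925 mm from the base axis. Payload 12.5 kg.
Tool frame: the origin (TCP) lies where the fingers leave the gripper's body, on its centre line; the fingertips stand 78 mm ahead of it and the grasp point (between the pads) lies 59 mm ahead of it (env.nose_length is the distance from the TCP to the fingertips, in mm); z points along the fingers, y is the line along which they close (so a half turn about z gives the same grasp; the last joint's range is limited). The gripper opens to 95 mm and grips with 3 to 60 N. Pads are 20 mm wide; open, the fingers measure 119 mm over their backs; the gripper's body (75 mm by 180 mm) begins 59 mm behind the grasp point.
Start: joints at [1.187, 0.491, 1.559, -0, 1.092, -0.106], TCP at [171.38, 601.055, 292.261] pointing down, gripper open.
Joint ranges: [-3.1, 3.1], [-0.84, 2.19], [0.05, 2.79], [-1.13, 4.28], [0.06, 2.93], [-2.69, 2.69]. Speed limits (rad/s): [2.22, 2.22, 2.79, 3.14, 3.14, 3.14].

INTERFACE

Orientations are given as [roll, pitch, yaw] about the fixed x, y, z axes, in that order (R = Rz(yaw) Ry(pitch) Rx(roll)).
In Python, from cell import env gives the robot as it stands. The module is installed in compiled form; this text tells all that it offers.
- The arm moves only by the tool send_rows, never from a script. Its argument "series" is text: rows parted by semicolons, each of 6 numbers parted by spaces: the shift along the tool's x, y, z as a fraction of full scale, then the turn, a rotation vector about the tool's x, y, z as a fraction of full scale. A call has 1 to 5 rows; each row shifts and turns the commanded pose from where the row before left it, along the tool's axes as they then stand; what a row does not reach is not made up. Full scale, the value 1, is 60 mm for a shift and 10 degrees for a turn. A row lasts 1/8 s, in which the tool goes at most 62.5 mm and 10.7 degrees, less where a joint would pass 70% of its speed; a pose out of reach is approached as far as the arm can. A call with a number of a shift or a turn outside -1 to 1 is refused whole. A call with a gripper value outside its range is refused whole. "fingers" is the opening, from 0 (shut) to 1 (fully open), set as the call begins (left out, the last holds). The fingers move at their own pace and stop on an object; the grip force is fixed at half the most. Time passes only in rows, so rows that do not move let the fingers close. It gives the time, the measured TCP pose, the force, the opening and the grip force at its end, in the units of the state.
- env.state(): the state, without advancing time (a new reading comes with each control period).
- env.read_camera(name): name is "side" or "top" or "wrist"; returns a dict with "color" (420x560x3 uint8, red, green, blue), "z_map" (420x560 float32, mm along the optical axis (not along the pixel's ray), 0 where there is no reading), "fovy" (degrees; the focal length in pixels is half the picture's height over the tangent of half this angle, whatever the lens; pixels are square), "cx", "cy" (the principal point, pixels), "distortion" ([k1, k2, p1, p2, k3] as OpenCV has them; the pictures are not rectified), "R" (3x3) and "t" (3): a world point X has camera coordinates R X + t. Camera axes: x right, y down, z forward; pixel columns grow to the right and rows downward; lengths in mm; the calibration is good to about 2 mm. A picture is of the moment at which its call begins.
- env.job_done(): hands the job in; it is judged then, once.
The state is a dict: "t": time; "joints": joint angles; "qvel": joint speeds; "tau": joint torques, N m; "eef_pos": TCP position; "tcp_rot": TCP orientation; "ft_force": force on the tool from outside, world axes, zero at the start; "moment": the same for the moment, N m; "opening": opening from 0.0 (shut) to 1.0 (fully open); "grip_force": force on a finger pad.
Only numpy, scipy, OpenCV 4.12 (cv2) and the standard library are available. Lean on these libraries where they do the work, as an engineer would, in place of code of your own. Each camera call takes 0.05 s, during which the arm holds its last target. There are 200 camera calls.

## Working session

There is one attempt and no reset: what is moved stays moved. The work goes in short steps, Python scripts to look and compute and a tool call to move; the robot and the scene stay as the last step left them, time stands still between calls to the robot, and variables do not carry over. Pictures are saved under pics/ and viewed, at most 10 in all, crops included, and the job is handed in when it is done.

Besides the shell and the picture viewer there is one more tool, called after "Emit:" as name(argument=value, ...), one argument or row to a line, values as JSON. send_rows: Moves the arm, as the interface text tells. Shift numbers are shares of 60 mm and turn numbers shares of 10 degrees, none past 1 either way. Its arguments: {"type":"object","properties":{"series":{"type":"string"},"fingers":{"type":"number"}},"required":["series"]}

```bash
mkdir -p pics; cat > h.py <<'E'
import numpy as np, cv2
from cell import env
def snap(n,f):
    c=env.read_camera(n); cv2.imwrite(f'pics/{f}.png',c['color'][:,:,::-1]); np.savez(f'pics/{f}.npz',**c); return c
def pts(c):
    h,w=c['z_map'].shape; f=h/2/np.tan(np.radians(float(c['fovy']))/2)
    K=np.array([[f,0,c['cx']],[0,f,c['cy']],[0,0,1.]])
    u,v=np.meshgrid(np.arange(w),np.arange(h))
    p=cv2.undistortPoints(np.stack([u,v],-1).reshape(-1,1,2).astype(float),K,c['distortion']).reshape(h,w,2)
    z=c['z_map'][...,None]
    X=np.concatenate([p*z,z],-1)
    W=(X-c['t'])@c['R']; W[c['z_map']==0]=np.nan
    return W
E
python3 - <<'E'
from h import *
a=snap('top','top0'); b=snap('side','side0')
cv2.imwrite('pics/both.png',cv2.resize(np.vstack([a['color'],b['color']])[:,:,::-1],(400,600)))
print(env.state()); print(a['R'],a['t'],a['fovy'])
E
```

```text
{'t': 0.1, 'joints': array([ 1.18738751e+00,  4.91474773e-01,  1.55943283e+00, -1.30222325e-05,
        1.09171916e+00, -1.05585084e-01]), 'qvel': array([-0.00069065, -0.00231746, -0.00299619,  0.00195481,  0.00105907,
        0.00102766]), 'tau': array([ 2.44867064e-03, -6.13624549e+01, -2.58608580e+01,  6.93347747e-02,
        4.70000971e-02, -1.83701144e-05]), 'eef_pos': array([171.3247641 , 600.8903997 , 291.72011279]), 'tcp_rot': array([-3.14056309e+00, -9.74978471e-05,  2.86377488e+00]), 'ft_force': array([ 0.32138715, -0.63071576,  0.14639598]), 'moment': array([ 0.02863668, -0.02421111,  0.01296957]), 'grip_force': 0.0, 'opening': 1.0019860541907695}
[[-0.01485615 -0.99982117  0.0117012 ]
 [-0.99821043  0.01415225 -0.05810034]
 [ 0.05792435 -0.01254341 -0.99824217]] [  76.07411651  541.67634201 1040.7205829 ] 50.36276264877983
```

View pics/top0.png

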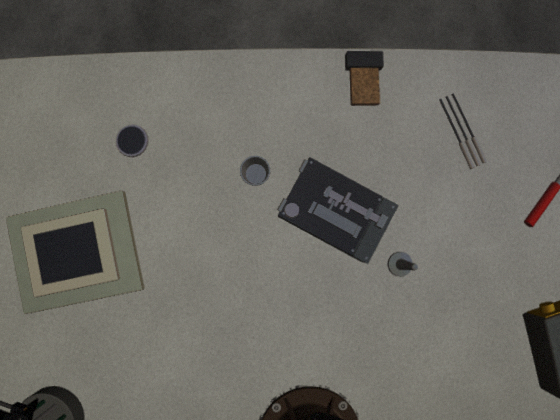

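The top view shows the box at about (338,210). The tin is at (292,210) near its -x,+y corner, the cup at (255,170) off the +y end and the mandrel at (402,264) off the -y end. Next I fit the pose from depth.

```bash
python3 - <<'E'
from h import *
c=dict(np.load('pics/top0.npz')); W=pts(c)
roi=np.zeros(W.shape[:2],bool); roi[150:270,272:402]=1
m=roi&(W[...,2]>60)&(W[...,2]<130)
P=W[m]
r=cv2.minAreaRect(P[(P[:,2]<82)][:,:2].astype(np.float32)); print(r,P.shape)
print('face z',np.median(P[P[:,2]<85][:,2]))
(cx,cy),(w,h),a=r
ax=np.radians(a if w>h else a+90)  # long axis dir
d=np.array([np.cos(ax),np.sin(ax)]); 
if d[1]<0:d=-d   # +y toward world +y (image left)
x=np.array([d[1],-d[0]]); yaw=np.arctan2(x[1],x[0]); print('yaw',yaw,np.degrees(yaw))
L=np.stack([(P[:,:2]-[cx,cy])@x,(P[:,:2]-[cx,cy])@d],1)
for n,(zl,zh) in dict(bar=(104,115),tab=(116,128)).items():
    s=L[(P[:,2]>zl)&(P[:,2]<zh)]; print(n,len(s),np.median(s,0),s.min(0),s.max(0))
# local height map picture
H=np.zeros((260,180))
for l,z in zip(L,P[:,2]):
    i=int(130-l[1]);j=int(90+l[0])
    if 1<i<258 and 1<j<178:H[i-1:i+2,j-1:j+2]=z
cv2.imwrite('pics/hm.png',cv2.resize(cv2.applyColorMap(np.clip((H-60)*4,0,255).astype(np.uint8),cv2.COLORMAP_JET),(360,520)))
E
```

```text
((540.6634521484375, -64.51986694335938), (236.90863037109375, 151.5794219970703), 60.695865631103516) (6886, 3)
face z 74.83956415670168
yaw -0.5114536291840741 -29.304134368896477
bar 682 [-27.32161137   6.52094797] [-66.87949657 -53.82075636] [ 34.52768131 104.44745847]
tab 49 [25.83382134 -2.43904832] [13.53130838 -6.80509708] [39.71605367  1.2866702 ]
```

View pics/hm.png

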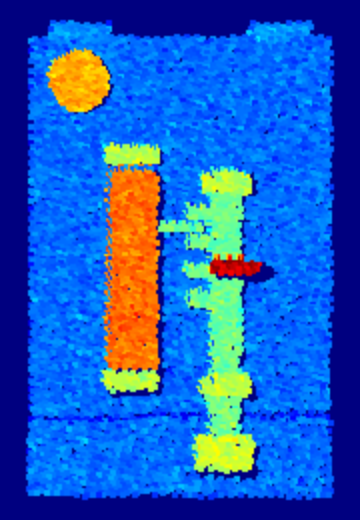

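The pose fit is good enough: box centre about (540,-69), yaw about -29.3°. I'll travel high and turn the tool so its y axis lies along the box's x.

Emit:
send_rows(
  series="-.69 -.73 0 0 0 1; -.8 -.59 0 0 0 1; -.89 -.45 0 0 0 1; -.96 -.28 0 0 0 1; -.99 -.11 0 0 0 1",
  fingers=0.41,
)

```text
t: 0.72
eef_pos: [310.6, 333.9, 292.2]
tcp_rot: [3.142, -0.0, 1.986]
ft_force: [1.1, 0.0, -0.6]
opening: 0.533
grip_force: 0.0
```

Emit:
send_rows(
  series="-1 .06 0 0 0 1; -.97 .23 0 0 0 1; -.92 .4 0 0 0 1; -.84 .55 0 0 0 1; -.73 .69 0 0 0 1",
)

```text
t: 1.35
eef_pos: [449.3, 66.9, 292.3]
tcp_rot: [3.141, -0.0, 1.113]
ft_force: [0.5, 1.4, -0.6]
opening: 0.411
grip_force: 0.0
```

Emit:
send_rows(
  series="-.6 .8 0 0 0 .34; -.55 .83 0 0 0 0; 0 0 0 0 0 0",
)

```text
t: 1.72
eef_pos: [504.6, -40.8, 291.6]
tcp_rot: [-3.141, 0.0, 1.055]
ft_force: [-0.3, -0.2, 0.8]
opening: 0.409
grip_force: 0.0
```

```bash
python3 - <<'E'
from h import *
s=env.state(); print(s['eef_pos'],s['tcp_rot'],s['opening'],s['t'])
a=snap('wrist','w1'); W=pts(a); W=W
np.save('pics/w1W.npy',W)
ctr=np.array([540.4,-69.1])
yaw=np.radians(-29.3); x=np.array([np.cos(yaw),np.sin(yaw)]); d=np.array([-x[1],x[0]])
P=W.reshape(-1,3); P=P[~np.isnan(P[:,0])]
L=np.stack([(P[:,:2]-ctr)@x,(P[:,:2]-ctr)@d],1)
inb=(abs(L[:,0])<60)&(abs(L[:,1])<70)
for n,(zl,zh) in dict(bar=(106,112),tab=(117,126)).items():
    s=L[inb&(P[:,2]>zl)&(P[:,2]<zh)]
    if len(s): print(n,len(s),np.median(s,0),np.percentile(s,1,0),np.percentile(s,99,0),cv2.minAreaRect(s.astype(np.float32)))
E
```

```text
[504.60073255 -40.76393895 291.62548601] [-3.14148885e+00  2.01770557e-04  1.05492438e+00] 0.40930021415050877 1.725
bar 3890 [-27.80175854   4.87613525] [-40.48934917 -47.09789078] [15.99073011 49.79576676] ((-2.642822265625, 0.9930305480957031), (99.19189453125, 75.73078155517578), 89.98797607421875)
tab 337 [22.4801533  2.289    ] [10.2530949  -1.57309418] [35.3351345   5.72192452] ((23.005826950073242, 2.1421308517456055), (25.71019744873047, 7.686923980712891), 0.009956409223377705)
```

View pics/w1.png

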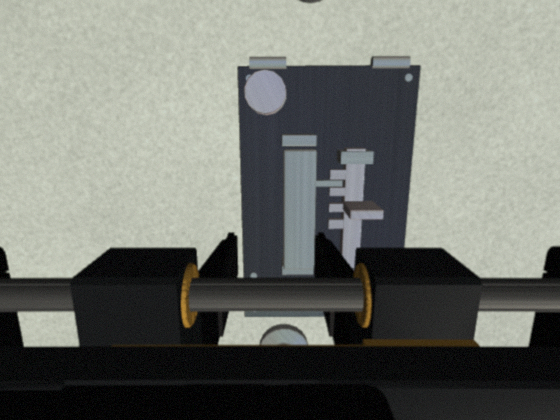

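The wrist view shows the bar at about (300,210), the tab at about (365,210), and the fingers at about x 230 and 330. Box frame corrected to about (539,-66). I'll shift across, then descend to just above the bar.

Emit:
send_rows(
  series="-.42 .717 0 0 0 0; 0 0 1 0 0 0; 0 0 .6 0 0 0; 0 0 0 0 0 0; 0 0 0 0 0 0",
)

```text
t: 2.4
eef_pos: [529.0, -80.0, 197.6]
tcp_rot: [3.14, -0.0, 1.06]
ft_force: [0.0, 0.0, 0.2]
opening: 0.413
grip_force: 0.0
```

```bash
python3 - <<'E'
from h import *
a=snap('side','s1'); b=snap('wrist','w2'); print(env.state()['eef_pos'],env.state()['ft_force'])
W=pts(a); m=(abs(W[...,0]-535)<130)&(abs(W[...,1]+70)<130)&(W[...,2]>60)
r,c=np.where(m); r0,r1,c0,c1=max(r.min()-10,0),r.max()+10,max(c.min()-10,0),c.max()+10
crop=a['color'][r0:r1,c0:c1,::-1]; print(r0,r1,c0,c1)
s=min(790/crop.shape[1],590/crop.shape[0]); cv2.imwrite('pics/s1c.png',cv2.convertScaleAbs(cv2.resize(crop,None,fx=s,fy=s),alpha=1.5))
E
```

```text
[529.1063909  -80.33760415 197.94716215] [ 0.45891193 -0.42195929  0.42883384]
0 337 161 341
```

View pics/s1c.png

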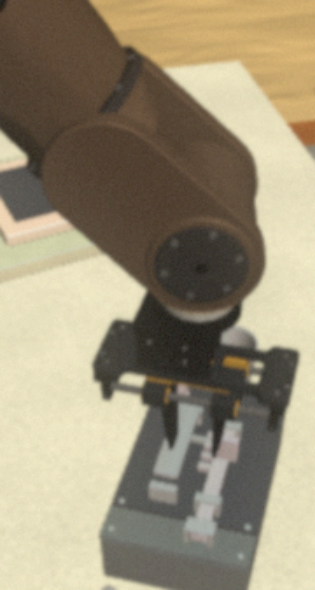

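View pics/w2.png

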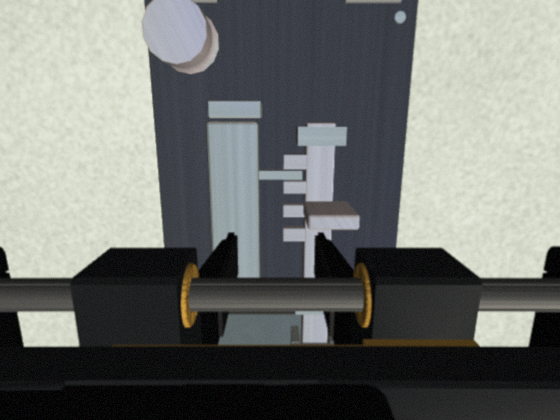

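The side and wrist views show the left finger (230,240) over the bar (209–260) and the right finger (320,240) just behind the tab (305–358, 215). I'll back off slightly in -y, nudge in +x, then lower.

Emit:
send_rows(
  series="-.07 .035 0 0 0 0; 0 0 .16 0 0 0; 0 0 0 0 0 0; 0 0 0 0 0 0",
)

```text
t: 3.0
eef_pos: [528.4, -85.5, 186.6]
tcp_rot: [-3.141, 0.0, 1.059]
ft_force: [-0.7, -1.8, 1.3]
opening: 0.407
grip_force: 0.9
```

Emit:
send_rows(
  series="0 0 .06 0 0 0; 0 0 .06 0 0 0; 0 0 0 0 0 0; 0 0 0 0 0 0",
)

```text
t: 3.5
eef_pos: [528.4, -85.4, 179.5]
tcp_rot: [-3.142, 0.0, 1.059]
ft_force: [-1.3, -1.5, 4.2]
opening: 0.408
grip_force: 2.5
```

Emit:
send_rows(
  series="0 0 .03 0 0 0; 0 0 0 0 0 0; 0 0 0 0 0 0",
)

```text
t: 3.88
eef_pos: [528.4, -85.5, 177.8]
tcp_rot: [3.141, 0.0, 1.059]
ft_force: [-1.7, -2.3, 5.2]
opening: 0.407
grip_force: 2.9
```

Emit:
send_rows(
  series=".1 0 0 0 0 0; .1 0 0 0 0 0; .1 0 0 0 0 0; .1 0 0 0 0 0; 0 0 0 0 0 0",
)

```text
t: 4.5
eef_pos: [540.3, -64.4, 177.8]
tcp_rot: [3.141, 0.0, 1.059]
ft_force: [-0.3, -0.8, 5.8]
opening: 0.411
grip_force: 2.9
```

```bash
cat > m.py <<'E'
from h import *
import sys
ctr=np.array([538.9,-66.3]); yaw=np.radians(-29.3); x=np.array([np.cos(yaw),np.sin(yaw)]); d=np.array([-x[1],x[0]])
for cam in ('wrist','top'):
    a=snap(cam,sys.argv[1]+cam); P=pts(a).reshape(-1,3); P=P[~np.isnan(P[:,0])]
    L=np.stack([(P[:,:2]-ctr)@x,(P[:,:2]-ctr)@d],1)
    i=(L[:,0]>14)&(L[:,0]<38)&(L[:,1]>-15)&(L[:,1]<45)&(P[:,2]>115)&(P[:,2]<126)
    print(cam,'tab',i.sum(),np.median(L[i],0) if i.any() else '')
    i=(abs(L[:,0]+25)<9)&(abs(L[:,1])<46)&(P[:,2]>90)&(P[:,2]<113)
    print('bar z',i.sum(),np.median(P[i,2]) if i.any() else '')
s=env.state(); print('tool',(s['eef_pos'][:2]-ctr)@x,(s['eef_pos'][:2]-ctr)@d, s['eef_pos'][2]-78,s['ft_force'])
E
python3 m.py a
```

```text
wrist tab 1268 [24.05725824 18.03058023]
bar z 3725 99.16004499878711
top tab 0 
bar z 30 100.08219669691857
tool 0.28233549153260157 2.3318113014077686 99.83602904121088 [-0.8729552  -1.47033212  5.88569138]
```

The bolt has moved about 16–17 mm with the bar held about 9 mm down. I'll continue.

Emit:
send_rows(
  series=".08 0 0 0 0 0; .08 0 0 0 0 0; .04 0 0 0 0 0; 0 0 0 0 0 0; 0 0 0 0 0 0",
)

```text
t: 5.22
eef_pos: [545.8, -54.6, 177.8]
tcp_rot: [3.142, 0.001, 1.059]
ft_force: [-3.9, -6.6, 7.0]
opening: 0.409
grip_force: 6.7
```

Emit:
send_rows(
  series=".03 0 0 0 0 0; 0 0 0 0 0 0; 0 0 0 0 0 0",
)

```text
t: 5.6
eef_pos: [546.0, -54.3, 177.9]
tcp_rot: [-3.141, 0.003, 1.059]
ft_force: [-9.6, -19.3, 9.7]
opening: 0.411
grip_force: 12.2
```

The stop has been reached, since force rises with no motion. I'll back off slightly and raise.

Emit:
send_rows(
  series="-.08 0 0 0 0 0; 0 0 0 0 0 0; 0 0 -.15 0 0 0; 0 0 -.3 0 0 0; 0 0 0 0 0 0",
)

```text
t: 6.22
eef_pos: [544.8, -56.5, 205.6]
tcp_rot: [3.14, -0.001, 1.059]
ft_force: [0.4, -0.0, -0.0]
opening: 0.408
grip_force: 0.0
```

```bash
python3 m.py b
```

```text
wrist tab 758 [26.0108124  29.72683095]
bar z 2804 108.16392945461317
top tab 0 
bar z 6 108.84042360967231
tool -0.1047597457514884 11.274549445598513 126.35113174254465 [-0.41683872 -0.19533899 -0.60436026]
```

Emit:
send_rows(
  series="-.3 0 -.8 0 0 0; -.3 0 -.8 0 0 0; 0 0 0 0 0 0; 0 0 0 0 0 0",
)

```text
t: 6.82
eef_pos: [526.6, -87.8, 299.6]
tcp_rot: [-3.14, 0.0, 1.059]
ft_force: [0.6, -0.0, -0.9]
opening: 0.412
grip_force: 0.0
```

```bash
python3 m.py c
```

```text
wrist tab 351 [25.83347339 28.73759711]
bar z 2561 108.12507432602379
top tab 44 [26.03863499 28.82471617]
bar z 239 108.82756379260957
tool -0.21937209353801318 -24.58393385479619 221.08260574005203 [ 0.75800337 -0.61866086  0.18893475]
```

View pics/cwrist.png

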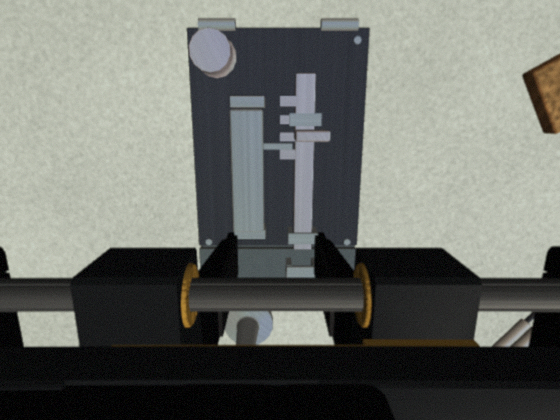

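The view shows the tab at (313,136), up against the far bridge, and the bolt clear of the keeper. The catch tooth at (278,147) sits in a notch, the bar is up (z about 108.5), and the tin is undisturbed.

```bash
python3 -c "
from cell import env
print(env.job_done())"
```

```text
the job is handed in; nothing more can be done
None
```

The job is handed in: the bolt is drawn about 29 mm of its 30, the catch bar has sprung up and locked it, and the tin, mandrel and cup were left alone. No verdict came back from the judge.

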